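# Nest the three ballast scoops with their handles fanned

### The job

Put the three steel ballast scoops together as a nest: the medium scoop (blue handle) seated flat inside the large one (black handle), and the small scoop (yellow handle) seated flat inside the medium one. Fan the handles: turn each about 45 degrees round from the handle below it, going on to the same side, so that no handle lies over another. Leave the large scoop standing where it is.

Things in the scene. Friction and masses are not known exactly. Their poses are not given: they have to be found in the camera images.
- large_bowl (a point): Large scoop like a small saucepan, black handle, 500 g. Steel bowl: 112 mm outside at the rim, 96 mm at the base, 38 mm high; inside floor 4 mm above the underside, 90 mm across. This point: on the bowl's axis, 19 mm above the underside (half-way up). x points along the handle away from the bowl, z up. Stands loose.
- large_grip (a point): Middle of the large scoop's black grip, 85 mm from the bowl's axis, 40 mm above the underside. Grip: 46 long (x, outwards) x 14 wide (y) x 24 tall (z) mm, on a thin neck.
- medium_bowl (a point): Medium scoop like a small saucepan, blue handle, 80 g. Steel bowl: 84 mm outside at the rim, 68 mm at the base, 46 mm high; inside floor 4 mm above the underside, 62 mm across. This point: on the bowl's axis, 23 mm above the underside (half-way up). x points along the handle away from the bowl, z up. Most weight is in the bowl.
- medium_grip (a point): Middle of the medium scoop's blue grip, 85 mm from the bowl's axis, 50 mm above the underside. Grip: 46 long (x, outwards) x 14 wide (y) x 24 tall (z) mm, on a thin neck. Seated in the large scoop it is 54 mm above the table; the grip passes over the large rim but would strike the large grip if lined up with it.
- small_bowl (a point): Small scoop like a small saucepan, yellow handle, 60 g. Steel bowl: 54 mm outside at the rim, 40 mm at the base, 54 mm high; inside floor 4 mm above the underside, 34 mm across. This point: on the bowl's axis, 27 mm above the underside (half-way up). x points along the handle away from the bowl, z up. Most weight is in the bowl.
- small_grip (a point): Middle of the small scoop's yellow grip, 85 mm from the bowl's axis, 58 mm above the underside. Grip: 46 long (x, outwards) x 14 wide (y) x 24 tall (z) mm, on a thin neck. Seated in the whole nest it is 66 mm above the table; the grip passes over the rims below but would strike the medium grip if lined up with it.

How it is judged (in metres and radians):
On the way:
1. the medium scoop is seated flat in the large one, its handle turned aside from the large one's (horizontal distance between medium_bowl and large_bowl below 0.018 m and z of medium_bowl in the frame of large_bowl between 0 and 0.013 m and angle between medium_bowl's own z axis and vertical below 0.17 rad and horizontal distance between medium_grip and large_grip between 0.037 and 0.13 m), for 0.2 s.
At the end, for the whole second after the job is handed in: Medium scoop in large, small in medium: bowl axes within 18 mm, each on the floor below (bowl centre 0 to 13 mm above the lower one), upright to 10 degrees; grip middles of neighbours 37 to 130 mm apart from above, small to large over 37 mm; large scoop upright, within 50 mm of its start (all of step 1 and horizontal distance between small_bowl and medium_bowl below 0.018 m and z of small_bowl in the frame of medium_bowl between 0 and 0.013 m and angle between small_bowl's own z axis and vertical below 0.17 rad and horizontal distance between small_grip and medium_grip between 0.037 and 0.13 m and horizontal distance between small_grip and large_grip above 0.037 m and distance of large_bowl from where it was at the start of the episode below 0.05 m and angle between large_bowl's own z axis and vertical below 0.1 rad); the robot touches nothing.
It also fails if it takes over 51 s, if anything falls off the work surface, if the arm or the gripper's body presses on something with over 40 N, if the wrist force passes 120 N, or if a joint passes its speed limit or range.

### The arm

A 6-joint arm with a two-finger parallel gripper is mounted at the origin on a cart in front of the work surface, level with it; the furniture and walls round the work are solid. World frame = base frame: x ahead of the robot, y to its left, z up, the work surface at z = 0. Lengths are in m, angles in degrees, forces in N, time in s.
With the tool pointing down it reaches from about 0.425 to 0.925 m from the base axis. Payload 12.5 kg.
Tool frame: the origin (TCP) lies midway between the tips of the shut fingers; the grasp point (between the pads) lies 19 mm behind it; z points along the fingers, y is the line along which they close (so a half turn about z gives the same grasp; the last joint's range is limited). The gripper opens to 85 mm and grips with 20 to 120 N. Pads are 22 mm wide; open, the fingers measure 114 mm over their backs; the gripper's body (76 mm by 85 mm) begins 54 mm behind the grasp point. The pads swing forward as they close: fully open they stand 13 mm farther back than shut.
Start: joints at [-69.42, 28.126, 89.318, -0, 62.55, -6.05], TCP at [0.28, -0.559, 0.231] pointing down, gripper open.
Joint ranges: [-177.58, 177.58], [-47.91, 125.51], [2.72, 160], [-65.01, 245.01], [3.68, 167.84], [-153.87, 153.87]. Speed limits (degrees/s): [127.2, 127.2, 159.86, 180, 180, 180].

### API

Orientations are given as [roll, pitch, yaw] about the fixed x, y, z axes, in that order (R = Rz(yaw) Ry(pitch) Rx(roll)).
In Python, from rig import manip gives the robot as it stands.
- The arm moves only by the shell command python3 -m handwheel 'ROWS' [FORCE]. ROWS is JSON, a list of rows, each a list of 3 entries, a list of its own where there are three numbers: the opening in per cent of the stroke, from 0 (shut) to 100 (fully open), then the shift along the world's x, y, z in m, then the turn, a rotation vector about the world's x, y, z in rad. A call has 1 to 5 rows; each row shifts and turns the commanded pose from where the row before left it; what a row does not reach is not made up. A row lasts 1/12 s, in which the tool goes at most 41.7 mm and 7.16 degrees, less where a joint would pass 70% of its speed; a pose out of reach is approached as far as the arm can. A call with a gripper value outside its range is refused whole. The fingers move at their own pace and stop on an object; FORCE is the grip in N (left out, the last holds). Time passes only in rows, so rows that do not move let the fingers close. It gives the time, the measured TCP pose, the force, the opening and the grip force at its end, in the units of the state.
- manip.observe(): the state, without advancing time (a new reading comes with each control period).
- manip.camera(name): name is "side" or "top" or "wrist"; returns the picture (480x640x3 uint8, red, green, blue); there is no depth.
- manip.camera_params(name): a dict with "fx", "fy", "cx", "cy" (pixels), "view" (4x4, takes a point from world to camera coordinates). Camera axes: x right, y up, looking along -z (the intrinsics and any distortion apply to the point x, -y, -z); pixel columns grow to the right and rows downward; lengths in m; the calibration is good to about 2 mm. The wrist camera is an equidistant fisheye: a pixel r from the principal point sees the ray r / f radians off the axis. A picture is of the moment at which its call begins: read the wrist's pose just before it. camera_params takes no time and is no camera call; for the wrist camera it gives the pose at the moment of the call.
- manip.hand_in(): hands the job in; it is judged then, once.
Trained networks look in the newest picture that a camera, given by its name, has taken for a name from the list of things; names that differ only in an ending like _2 or _b are one class to them, and where a whole thing is asked for, a point or a joint stands for the part that bears it (a point fixed in the world has none). Each returns a list of dicts, best first, with "score" (0 to 1); they miss things now and then, are a little off and sometimes report something else, mostly with a low value. They report only what shows in the picture. A call takes as long as a camera call.
- manip.look_for(camera, thing): "point" ([x, y, z] in m, in world coordinates, good to about 4 mm: the middle of the surface that is visible of it).
- manip.masks_of(camera, thing): "pixels" (480x640 bool, what is visible of it).
The state is a dict: "t": time; "joint_positions": joint angles; "joint_velocities": joint speeds; "joint_torque": joint torques, N m; "eef_pos": TCP position; "tool_rot": TCP orientation; "force": force on the tool from outside, world axes, zero at the start; "moment": the same for the moment, N m; "width": finger opening in m; "finger_force": force on a finger pad.
Only numpy, scipy, OpenCV 4.12 (cv2) and the standard library are available. Lean on these libraries where they do the work, as an engineer would, in place of code of your own. Each camera call takes 0.05 s, during which the arm holds its last target. There are 200 camera calls.

## Working session

There is one attempt and no reset: what is moved stays moved. The work goes in short steps, Python scripts to look and compute and a shell command to move; the robot and the scene stay as the last step left them, time stands still between calls to the robot, and variables do not carry over. Pictures are saved under pics/ and viewed, at most 10 in all, crops included, and the job is handed in when it is done.

```bash
mkdir -p pics; ls; python3 - <<'E'
from rig import manip
import cv2,numpy as np
ims=[]
for c in ("top","side"):
    im=manip.camera(c); ims.append(im); cv2.imwrite(f"pics/{c}0.png",im[:,:,::-1])
    for n in ("large_bowl","large_grip","medium_bowl","medium_grip","small_bowl","small_grip"):
        for r in manip.look_for(c,n)[:2]: print(c,n,np.round(r["point"],3),round(r["score"],2))
print(manip.observe())
E
```

```text
pics
top large_bowl [ 0.544 -0.056  0.001] 0.56
top large_grip [ 0.537 -0.059  0.004] 0.96
top medium_bowl [ 0.523 -0.259  0.004] 0.83
top medium_bowl [ 0.538 -0.06   0.003] 0.43
top medium_grip [ 0.525 -0.263  0.006] 0.73
top small_bowl [0.506 0.283 0.049] 0.59
top small_grip [0.506 0.286 0.049] 0.61
side large_bowl [ 0.536 -0.074  0.023] 0.87
side large_grip [ 0.539 -0.075  0.017] 0.56
side medium_bowl [ 0.518 -0.268  0.033] 0.97
side medium_grip [ 0.521 -0.268  0.036] 0.95
side small_bowl [0.468 0.285 0.057] 0.88
side small_bowl [ 0.523 -0.267  0.035] 0.51
side small_grip [0.47  0.283 0.055] 0.73
{'t': 0.7, 'joint_positions': array([-6.94207977e+01,  2.81247964e+01,  8.93209993e+01,  1.05844172e-03,
        6.25483819e+01, -6.04915869e+00]), 'joint_velocities': array([-0.04130546, -0.03889116, -0.05457516, -0.05339778,  0.00143532,
        0.00994544]), 'joint_torque': array([ 3.21748084e-03, -6.18118501e+01, -2.61809403e+01,  9.38062385e-05,
        3.98159718e-04, -1.98777451e-05]), 'eef_pos': array([ 0.28016244, -0.55868926,  0.2313297 ]), 'tool_rot': array([ 1.79994111e+02, -3.20507266e-04,  2.66278732e+01]), 'force': array([ 0.04626448,  0.56261659, -0.7227865 ]), 'moment': array([ 0.05277487,  0.01510565, -0.00853302]), 'finger_force': 0.0, 'width': 0.0852944098142414}
```

View pics/top0.png

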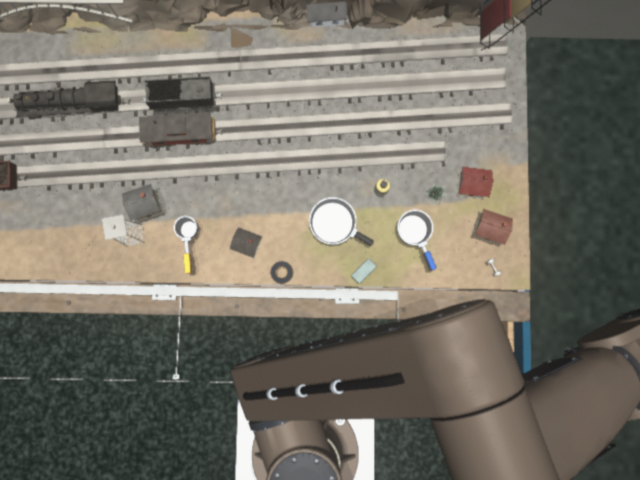

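View pics/side0.png

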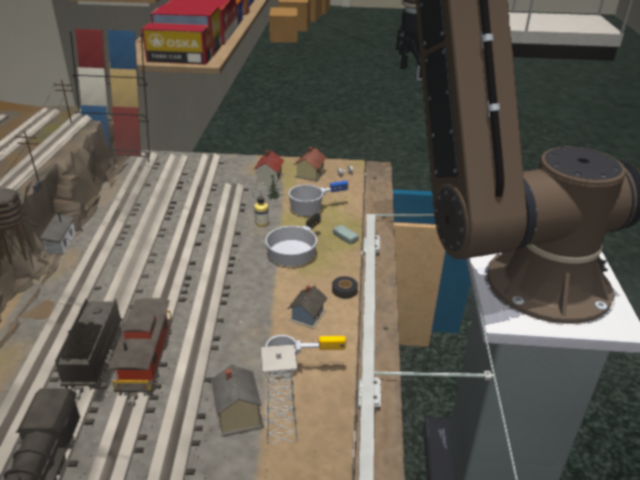

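The top view shows the large bowl at about (333,221) with its black grip at (363,240), the medium bowl at (415,228) with its blue grip at (430,260), and the small bowl at (186,229) with its yellow grip at (187,262). The side view agrees; a tower and huts stand near the small scoop. The networks' points are for whole parts, so next I fit rims and grips at their known heights.

```bash
cat > h.py <<'E'
from rig import manip
import cv2,numpy as np
def ray(c,u,v,z,p=None):
    p=p or manip.camera_params(c); V=np.array(p["view"]); R=V[:3,:3]; o=-R.T@V[:3,3]
    d=R.T@np.array([(u-p["cx"])/p["fx"],-(v-p["cy"])/p["fy"],-1]); return o+d*(z-o[2])/d[2]
def proj(c,P):
    p=manip.camera_params(c); q=np.array(p["view"])@np.append(P,1); return np.array([p["cx"]+p["fx"]*q[0]/-q[2],p["cy"]-p["fy"]*q[1]/-q[2]])
def grip(im,n,box):
    hsv=cv2.cvtColor(im,cv2.COLOR_RGB2HSV).astype(int); H,S,V=hsv[...,0],hsv[...,1],hsv[...,2]
    m={"large":V<75,"medium":(H>100)&(H<130)&(S>120),"small":(H>20)&(H<35)&(S>170)&(V>150)}[n]
    b=np.zeros_like(m); x0,x1,y0,y1=box; b[y0:y1,x0:x1]=1; m=m&b
    k,l,s,c=cv2.connectedComponentsWithStats(m.astype(np.uint8)); i=1+s[1:,4].argmax()
    return c[i],s[i,4]
def rim(im,n,uv,D,h,c="top"):
    # bright inside+rim vs ground: best ring by gradient along projected circle
    g=cv2.GaussianBlur(im,(0,0),1).astype(float).min(2)
    a=np.linspace(0,2*np.pi,90); P0=ray(c,*uv,h); best=(-1e9,)
    for dx in np.arange(-.016,.0161,.001):
        for dy in np.arange(-.016,.0161,.001):
            def s(r): 
                q=np.array([proj_(p,V,P0+[dx+r*np.cos(t),dy+r*np.sin(t),0]) for t in a],np.float32)
                return cv2.remap(g.astype(np.float32),q[:,0],q[:,1],1).ravel()
            p=manip.camera_params(c); V=np.array(p["view"])
            sc=np.median(np.clip(s(D/2-.0025)-s(D/2+.003),-60,60))+np.mean(np.clip(s(D/2-.0025)-s(D/2+.003),-60,60))
            if sc>best[0]: best=(sc,P0+[dx,dy,0])
    return best
def proj_(p,V,P):
    q=V@np.append(P,1); return p["cx"]+p["fx"]*q[0]/-q[2],p["cy"]-p["fy"]*q[1]/-q[2]
E
time python3 - <<'E'
from h import *
im=manip.camera("top"); T=im.copy()
for n,uv,D,h,hg,box in (("large",(333,221),.112,.038,.048,(350,376,229,248)),("medium",(415,228),.084,.046,.058,(418,440,242,275)),("small",(186,229),.054,.054,.066,(176,198,244,280))):
    s,B=rim(im,n,uv,D,h); c,a=grip(im,n,box); G=ray("top",*c,hg)
    d=G-B; print(n,"bowl",B.round(4),"score",round(s),"grip",G.round(4),a,"px",c.round(1),"dist",np.hypot(*d[:2]).round(4),"yaw",np.degrees(np.arctan2(d[1],d[0])).round(1))
    for t in np.linspace(0,6.28,60):
        u=proj("top",B+[D/2*np.cos(t),D/2*np.sin(t),0]); T[int(round(u[1])),int(round(u[0]))]=(255,0,0)
    T[int(round(c[1])),int(round(c[0]))]=(255,0,255)
cv2.imwrite("pics/fit.png",cv2.resize(T[180:300,160:450],None,fx=2.7,fy=2.7,interpolation=0)[:,:,::-1])
E
```

```text
Traceback (most recent call last):
  File "h.py", line 12, in grip
    k,l,s,c=cv2.connectedComponentsWithStats(m.astype(np.uint8)); i=1+s[1:,4].argmax()
                                                                      ~~~~~~~~~~~~~~^^
ValueError: attempt to get argmax of an empty sequence

real	0m7.819s
user	0m6.161s
sys	0m0.158s
```

```bash
sed -i 's/"large":V<75/"large":V<V[box[2]:box[3],box[0]:box[1]].min()+40/' h.py
time python3 - <<'E'
from h import *
im=manip.camera("top"); T=im.copy()
for n,uv,D,h,hg,box in (("large",(333,221),.112,.038,.048,(350,376,229,248)),("medium",(415,228),.084,.046,.058,(418,440,242,275)),("small",(186,229),.054,.054,.066,(176,198,244,280))):
    s,B=rim(im,n,uv,D,h); c,a=grip(im,n,box); G=ray("top",*c,hg)
    d=G-B; print(n,"bowl",B.round(4),"score",round(s),"grip",G.round(4),a,"px",c.round(1),"dist",np.hypot(*d[:2]).round(4),"yaw",np.degrees(np.arctan2(d[1],d[0])).round(1))
    for t in np.linspace(0,6.28,60):
        u=proj("top",B+[D/2*np.cos(t),D/2*np.sin(t),0]); T[int(round(u[1])),int(round(u[0]))]=(255,0,0)
    T[int(round(c[1])),int(round(c[0]))]=(255,0,255)
cv2.imwrite("pics/fit.png",cv2.resize(T[180:300,160:450],None,fx=2.7,fy=2.7,interpolation=0)[:,:,::-1])
E
```

```text
large bowl [ 0.545  -0.0525  0.038 ] score 61 grip [ 0.4992 -0.1249  0.048 ] 132 px [363.4 238.8] dist 0.0856 yaw -122.3
medium bowl [ 0.5326 -0.2465  0.046 ] score 68 grip [ 0.4519 -0.2779  0.058 ] 78 px [429.8 260.2] dist 0.0866 yaw -158.7Traceback (most recent call last):
  File "<stdin>", line 4, in <module>
  File "h.py", line 23, in rim
    p=manip.camera_params(c); V=np.array(p["view"])
ValueError: time passes only in moves, steps and waits

real	0m23.251s
user	0m15.195s
sys	0m0.636s
```

The large and medium fits hold: axis-to-grip distances are 85.6 and 86.6 mm against 85 mm. The medium handle's yaw is -158.7°, so the tool needs to turn -5.4°. I'm moving to it now.

```bash
python3 -m handwheel '[[60,[0.0172,0.0281,0],[0,0,-0.019]],[60,[0.0172,0.0281,0],[0,0,-0.019]],[60,[0.0172,0.0281,0],[0,0,-0.019]],[60,[0.0172,0.0281,0],[0,0,-0.019]],[60,[0.0172,0.0281,0],[0,0,-0.018]]]' 100
python3 -m handwheel '[[60,[0.0172,0.0281,0],[0,0,0]],[60,[0.0172,0.0281,0],[0,0,0]],[60,[0.0172,0.0281,0],[0,0,0]],[60,[0.0172,0.0281,-0.01],[0,0,0]],[60,[0.017,0.028,-0.02],[0,0,0]]]'
python3 -m handwheel '[[60,[0,0,-0.03],[0,0,0]],[60,[0,0,-0.03],[0,0,0]],[60,[0,0,0],[0,0,0]]]'
sed -i 's/^            p=manip.*$//; s/^    a=np.linspace/    p=manip.camera_params(c); V=np.array(p["view"]); a=np.linspace/' h.py
python3 - <<'E'
from h import *
im=manip.camera("wrist"); cv2.imwrite("pics/w1.png",im[:,:,::-1]); s=manip.observe(); print(s["eef_pos"],s["tool_rot"],s["t"])
im=manip.camera("top"); s,B=rim(im,"small",(186,229),.054,.054); c,a=grip(im,"small",(176,198,244,280)); G=ray("top",*c,.066); d=G-B
print(B.round(4),s,G.round(4),a,c,np.hypot(*d[:2]),np.degrees(np.arctan2(d[1],d[0])))
E
```

```text
t: 1.22
eef_pos: [0.3667, -0.4169, 0.2314]
tool_rot: [180.0, -0.0, 21.2]
force: [1.1, 0.5, -0.0]
width: 0.0513
finger_force: 0.0
t: 1.63
eef_pos: [0.4534, -0.2769, 0.2029]
tool_rot: [179.8, -0.1, 21.2]
force: [-0.3, -1.5, -0.2]
width: 0.0513
finger_force: 0.0
t: 1.88
eef_pos: [0.4507, -0.276, 0.1373]
tool_rot: [-179.7, 0.2, 21.3]
force: [-0.2, -0.2, 0.3]
width: 0.0512
finger_force: 0.0
[ 0.45131052 -0.27697523  0.13974241] [-1.79777181e+02  1.34089893e-01  2.12765141e+01] 1.9333Traceback (most recent call last):
  File "<stdin>", line 3, in <module>
  File "h.py", line 12, in grip
    k,l,s,c=cv2.connectedComponentsWithStats(m.astype(np.uint8)); i=1+s[1:,4].argmax()
                                                                      ~~~~~~~~~~~~~~^^
ValueError: attempt to get argmax of an empty sequence
```

View pics/w1.png

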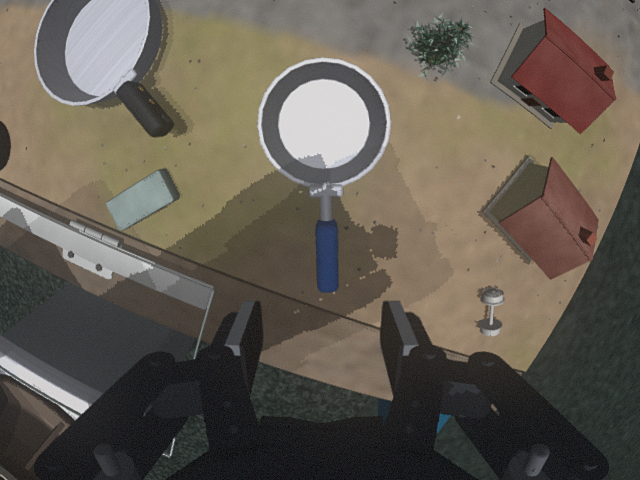

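The wrist view shows the blue grip at (327,255), in line with the tool and ahead between the fingers. It also shows a clear hinged panel along the robot side of the table, with its rail from (0,200) to (210,290). I'll triangulate that before going near it, and fix the small-scoop fit, which the arm may be hiding.

```bash
python3 - <<'E'
from h import *
im=manip.camera("top"); cv2.imwrite("pics/top1.png",cv2.resize(im[200:400,140:440],None,fx=2.6,fy=2.6)[:,:,::-1])
pt,ps=manip.camera_params("top"),manip.camera_params("side")
def tri(a,b):
    o=[];d=[]
    for c,uv,p in(("top",a,pt),("side",b,ps)):
        V=np.array(p["view"]);O=-V[:3,:3].T@V[:3,3];q=ray(c,*uv,0.,p)-O;o.append(O);d.append(q/np.linalg.norm(q))
    s=np.linalg.lstsq(np.c_[d[0],-d[1]],o[1]-o[0],rcond=None)[0]
    P,Q=o[0]+s[0]*d[0],o[1]+s[1]*d[1]; return ((P+Q)/2).round(3),np.linalg.norm(P-Q).round(3)
for n,a,b in (("blob",(176,377),(489,375)),("hingeL",(163,292),(369,392)),("hingeR",(347,296),(374,243)),("railend",(398,292),(369,215)),("smallgrip",(187,262),(332,342)),("tower",(114,227),(279,357))): print(n,*tri(a,b))
V=np.array(pt["view"]);print("cam",-V[:3,:3].T@V[:3,3])
hsv=cv2.cvtColor(im,cv2.COLOR_RGB2HSV); print(hsv[258:272:3,186])
E
```

```text
blob [0.172 0.3   0.031] 0.001
hingeL [0.367 0.343 0.016] 0.001
hingeR [ 0.364 -0.09   0.016] 0.005
railend [ 0.376 -0.211  0.015] 0.004
smallgrip [0.434 0.28  0.062] 0.003
tower [0.501 0.421 0.159] 0.001
cam [ 0.34071324 -0.00688996  1.48755465]
[[ 29 137 250]
 [ 29 136 251]
 [ 29 137 250]
 [ 29 138 250]
 [ 28 139 250]]
```

View pics/top1.png

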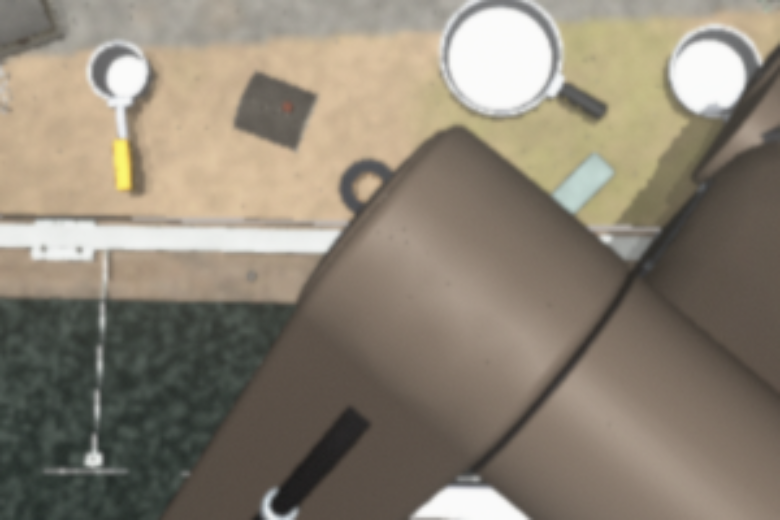

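The rail and flap are folded down, at z ≈ 0.02 to 0.03 m, so they are clear of the work. The tower near the small scoop is 0.16 m tall at y = 0.42. The small scoop is in full view, bowl at crop (118,72) and grip at (123,165). Descending on the blue grip now.

```bash
sed -i 's/S>170/S>110/' h.py
python3 -m handwheel '[[60,[0,0,-0.03],[0,0,0]],[60,[0,0,-0.03],[0,0,0]],[60,[0,0,-0.03],[0,0,0]],[60,[0,0,-0.019],[0,0,0]],[60,[0,0,0],[0,0,0]]]'
python3 -m handwheel '[[0,[0,0,0],[0,0,0]],[0,[0,0,0],[0,0,0]],[0,[0,0,0],[0,0,0]],[0,[0,0,0],[0,0,0]],[0,[0,0,0],[0,0,0]]]' 110
python3 -m handwheel '[[0,[0,0,0],[0,0,0]],[0,[0,0,0],[0,0,0]]]'
python3 - <<'E'
from h import *
im=manip.camera("top"); s,B=rim(im,"small",(186,229),.054,.054); c,a=grip(im,"small",(176,198,244,280)); G=ray("top",*c,.066); d=G-B
print(B.round(4),s,G.round(4),a,c,np.hypot(*d[:2]),np.degrees(np.arctan2(d[1],d[0])))
E
```

```text
t: 2.45
eef_pos: [0.4515, -0.278, 0.031]
tool_rot: [-179.9, 0.1, 21.2]
force: [0.6, -0.3, 0.2]
width: 0.0509
finger_force: 0.0
t: 2.87
eef_pos: [0.4527, -0.2786, 0.0343]
tool_rot: [179.8, -0.1, 21.2]
force: [-2.1, -2.0, 8.4]
width: 0.0118
finger_force: 107.1
t: 3.03
eef_pos: [0.4527, -0.2786, 0.0343]
tool_rot: [179.8, -0.1, 21.2]
force: [-1.4, -1.3, 8.0]
width: 0.0125
finger_force: 107.1
[0.5186 0.2937 0.054 ] 58.617004 [0.4325 0.28   0.066 ] 124 [186.77419355 263.16935484] 0.08713958869849299 -170.94417479100406
```

Blue grip held with 107 N on the pads. Now I lift it, carry it over the large scoop and turn it -8.6°.

```bash

python3 -m handwheel '[[0,[0,0,0.015],[0,0,0]],[0,[0,0,0.02],[0,0,0]],[0,[0,0,0.03],[0,0,0]],[0,[0,0,0.025],[0,0,0]],[0,[0,0.01,0],[0,0,0]]]'
python3 -m handwheel '[[0,[0,0.02,0],[0,0,-0.03]],[0,[0.002,0.028,0],[0,0,-0.03]],[0,[0.002,0.03,0],[0,0,-0.03]],[0,[0.002,0.03,0],[0,0,-0.03]],[0,[0.002,0.03,0],[0,0,-0.03]]]'
python3 -m handwheel '[[0,[0.0014,0.03,0],[0,0,0]],[0,[0,0.02,0],[0,0,0]],[0,[0,0.009,0],[0,0,0]],[0,[0,0,0],[0,0,0]],[0,[0,0,0],[0,0,0]]]'
python3 - <<'E'
from h import *
im=manip.camera("wrist"); cv2.imwrite("pics/w2.png",im[:,:,::-1]); s=manip.observe(); print(s["eef_pos"],s["tool_rot"],s["t"])
im2=manip.camera("side"); cv2.imwrite("pics/s2.png",cv2.resize(im2[130:330,200:450],None,fx=2.6,fy=2.6)[:,:,::-1])
for n in ("medium_bowl","large_bowl"): print(n,[(r["point"],r["score"]) for r in manip.look_for("side",n)[:2]])
E
```

```text
t: 3.5
eef_pos: [0.4538, -0.2699, 0.1277]
tool_rot: [179.5, -0.3, 21.2]
force: [-0.3, 0.7, -0.6]
width: 0.0122
finger_force: 107.3
t: 3.92
eef_pos: [0.4598, -0.1284, 0.123]
tool_rot: [180.0, -0.1, 12.5]
force: [0.1, -0.1, -0.9]
width: 0.0123
finger_force: 107.3
t: 4.33
eef_pos: [0.4616, -0.071, 0.1227]
tool_rot: [180.0, -0.0, 12.7]
force: [0.3, -0.5, -0.5]
width: 0.0119
finger_force: 107.2
[ 0.46160734 -0.07149371  0.12257971] [ 1.79967119e+02 -3.51723828e-02  1.26486065e+01] 4.3833
medium_bowl [([0.5354, -0.0635, 0.1203], 0.58)]
large_bowl [([0.536, -0.0767, 0.0215], 0.77)]
```

View pics/w2.png

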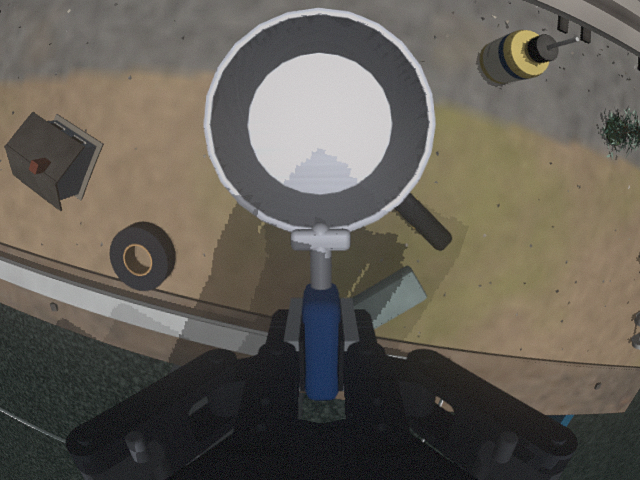

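View pics/s2.png

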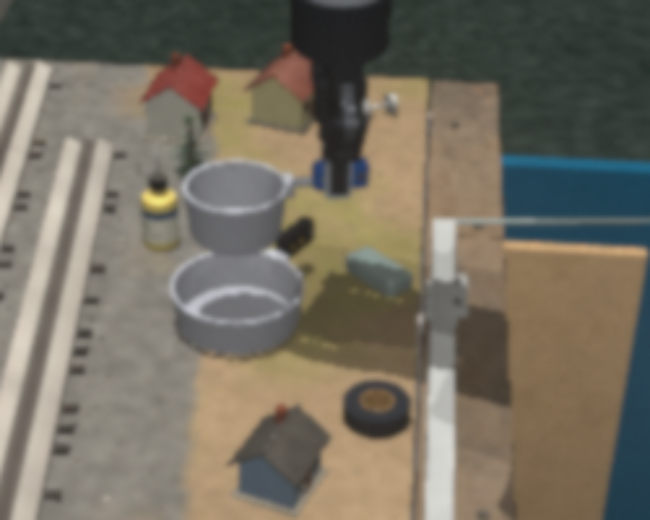

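The wrist view shows the medium bowl centred on the tool axis, rim around (320,120), with its handle straight in the pads. The side crop shows it level above the large bowl, with rim centres at crop (236,191) and (237,293). I'll compare those axes.

```bash
python3 - <<'E'
from h import *
print("large side",ray("side",200+237/2.6,130+293/2.6,.038).round(4),"med side",ray("side",200+236/2.6,130+191/2.6,.134).round(4))
print("pred px large",(proj("side",[.545,-.0525,.038])-[200,130])*2.6)
im=manip.camera("top"); print(rim(im,"medium",tuple(proj("top",[.545,-.0525,.134])),.084,.134))
E
```

```text
large side [ 0.5404 -0.0407  0.038 ] med side [ 0.5403 -0.0434  0.134 ]
pred px large [233.17328631 284.76932674]
(np.float32(20.732922), array([ 0.534 , -0.0365,  0.134 ]))
```

Relative to each other the axes agree within 3 mm, so I lower.

```bash

python3 -m handwheel '[[0,[0,0.001,-0.025],[0,0,0]],[0,[0,0.001,-0.025],[0,0,0]],[0,[0,0,-0.015],[0,0,0]],[0,[0,0,-0.008],[0,0,0]],[0,[0,0,0],[0,0,0]]]'
python3 -m handwheel '[[0,[0,0,-0.004],[0,0,0]],[0,[0,0,-0.003],[0,0,0]],[0,[0,0,-0.002],[0,0,0]],[0,[0,0,0],[0,0,0]]]'
```

```text
t: 5.0
eef_pos: [0.4608, -0.0691, 0.048]
tool_rot: [-179.9, 0.1, 12.6]
force: [-0.4, 0.5, 0.2]
width: 0.0124
finger_force: 107.2
t: 5.33
eef_pos: [0.4615, -0.0689, 0.0406]
tool_rot: [180.0, -0.0, 12.6]
force: [0.1, -0.2, -0.6]
width: 0.0124
finger_force: 107.2
```

```bash

python3 -m handwheel '[[0,[0,0,-0.0015],[0,0,0]],[0,[0,0,-0.001],[0,0,0]],[0,[0,0,0],[0,0,0]],[0,[0,0,0],[0,0,0]]]'
python3 -m handwheel '[[0,[0,0,-0.0015],[0,0,0]],[0,[0,0,0],[0,0,0]],[0,[0,0,0],[0,0,0]]]'
```

```text
t: 5.67
eef_pos: [0.4615, -0.0688, 0.0384]
tool_rot: [180.0, -0.0, 12.7]
force: [-1.7, -0.9, 7.4]
width: 0.0122
finger_force: 108.6
t: 5.92
eef_pos: [0.461, -0.0689, 0.0378]
tool_rot: [180.0, -0.0, 12.6]
force: [-9.6, -2.0, 26.0]
width: 0.0122
finger_force: 111.3
```

It touches down at exactly the expected height, 4 mm above the table-standing value. I relieve the load, release and go up.

```bash

python3 -m handwheel '[[0,[0,0,0.0015],[0,0,0]],[45,[0,0,0],[0,0,0]],[45,[0,0,0],[0,0,0]],[45,[0,0,0],[0,0,0]],[45,[0,0,0],[0,0,0]]]'
python3 -m handwheel '[[45,[0,0,0.02],[0,0,0]],[45,[0,0,0.03],[0,0,0]],[45,[0,0,0.04],[0,0,0]],[45,[0,0,0.04],[0,0,0]],[45,[0,0.03,0.02],[0,0,0]]]'
python3 -m handwheel '[[50,[0,0.036,0.01],[0,0,-0.03]],[50,[0,0.036,0],[0,0,-0.03]],[50,[-0.003,0.036,0],[0,0,-0.03]],[50,[-0.003,0.036,0],[0,0,-0.03]],[50,[-0.003,0.036,0],[0,0,0]]]'
python3 - <<'E'
from h import *
s=manip.observe(); print(s["eef_pos"],s["tool_rot"],s["t"])
im=manip.camera("side"); cv2.imwrite("pics/s3.png",cv2.resize(im[130:330,200:450],None,fx=2.6,fy=2.6)[:,:,::-1])
im=manip.camera("wrist"); cv2.imwrite("pics/w3.png",im[:,:,::-1])
E
```

```text
t: 6.33
eef_pos: [0.4614, -0.0688, 0.0377]
tool_rot: [180.0, 0.0, 12.7]
force: [-0.2, 0.2, -0.1]
width: 0.0382
finger_force: 0.0
t: 6.75
eef_pos: [0.4628, -0.0412, 0.1916]
tool_rot: [179.8, -0.2, 12.5]
force: [1.0, 0.5, 0.4]
width: 0.0384
finger_force: 0.0
t: 7.17
eef_pos: [0.4518, 0.1429, 0.1978]
tool_rot: [180.0, 0.0, 5.7]
force: [0.9, 0.1, 0.0]
width: 0.0424
finger_force: 0.0
[0.45183523 0.14286709 0.19780995] [1.79994307e+02 3.60463257e-03 5.65686497e+00] 7.1667
```

View pics/s3.png

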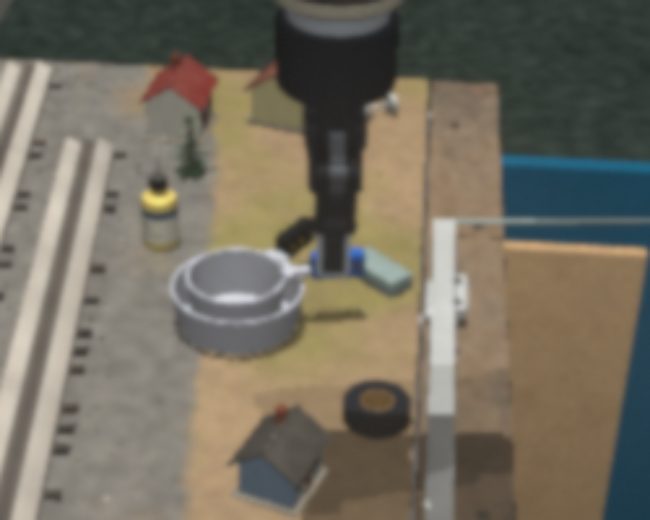

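The side view shows the medium scoop seated flat in the large one, rim at crop (237,283) and blue handle to the right, clear of the black one. Next I hover near the yellow grip and measure with the wrist camera.

```bash

python3 -m handwheel '[[50,[-0.004,0.036,0],[0,0,0]],[50,[-0.004,0.036,0],[0,0,0]],[50,[-0.004,0.036,-0.01],[0,0,0]],[50,[-0.003,0.02,-0.02],[0,0,0]],[50,[-0.003,0.008,-0.02],[0,0,0]]]'
python3 -m handwheel '[[50,[0,0,0],[0,0,0]],[50,[0,0,0],[0,0,0]]]'
cat >> h.py <<'E'
def fray(u,v,z,p):
    V=np.array(p["view"]); R=V[:3,:3]; o=-R.T@V[:3,3]; a,b=(u-p["cx"])/p["fx"],(v-p["cy"])/p["fy"]; t=np.hypot(a,b)+1e-12
    d=R.T@np.array([a/t*np.sin(t),-b/t*np.sin(t),-np.cos(t)]); return o+d*(z-o[2])/d[2]
E
python3 - <<'E'
from h import *
p=manip.camera_params("wrist"); im=manip.camera("wrist"); cv2.imwrite("pics/w4.png",im[:,:,::-1]); s=manip.observe(); print(s["eef_pos"],s["tool_rot"],s["t"])
hsv=cv2.cvtColor(im,cv2.COLOR_RGB2HSV).astype(int); m=((hsv[...,0]>20)&(hsv[...,0]<35)&(hsv[...,1]>170)&(hsv[...,2]>120)).astype(np.uint8)
k,l,st,c=cv2.connectedComponentsWithStats(m); 
for i in range(1,k):
    if st[i,4]>200: print("yellow",c[i],st[i],cv2.minAreaRect(np.argwhere(l==i)[:,::-1].astype(np.float32)),fray(*c[i],.066,p).round(4))
r=manip.masks_of("wrist","small_bowl")[0]; M=r["pixels"]&(m==0); print(r["score"],M.sum())
M=cv2.morphologyEx(M.astype(np.uint8),cv2.MORPH_OPEN,np.ones((25,25))); cn=max(cv2.findContours(M,0,1)[0],key=len); print("bowl",cv2.fitEllipse(cn),fray(*cv2.fitEllipse(cn)[0],.054,p).round(4))
E
```

```text
t: 7.68
eef_pos: [0.4344, 0.2794, 0.1474]
tool_rot: [-180.0, -0.1, 5.9]
force: [0.1, 0.3, -0.8]
width: 0.0427
finger_force: 0.0
t: 7.85
eef_pos: [0.434, 0.2768, 0.1473]
tool_rot: [179.9, 0.1, 5.8]
force: [1.0, -0.2, 0.8]
width: 0.0427
finger_force: 0.0
[0.43464435 0.27660866 0.14815405] [1.79976588e+02 3.23269203e-02 5.77447076e+00] 7.9
yellow [317.55930087 259.34831461] [309 228  18  62 801] ((317.763916015625, 258.68829345703125), (60.93983840942383, 15.851018905639648), 87.45519256591797) [0.4297 0.2781 0.066 ]
0.88 7392
bowl ((313.96630859375, 126.00997161865234), (81.16524505615234, 91.58423614501953), 178.6822967529297) [0.5127 0.2887 0.054 ]
```

View pics/w4.png

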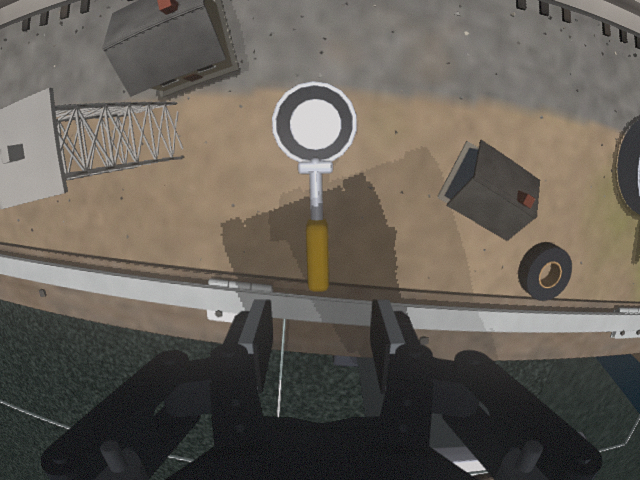

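The wrist view shows the yellow grip at (317,256) and the small bowl at (315,123), 84 mm apart as they should be. The handle's yaw is about 7° against the tool's 5.8°, and the tower on the left at (30,145) is clear. Descending and gripping.

```bash

python3 -m handwheel '[[50,[-0.003,0.002,-0.03],[0,0,0.018]],[50,[0,0,-0.03],[0,0,0]],[50,[0,0,-0.03],[0,0,0]],[50,[0,0,-0.016],[0,0,0]],[50,[0,0,0],[0,0,0]]]'
python3 -m handwheel '[[0,[0,0,0],[0,0,0]],[0,[0,0,0],[0,0,0]],[0,[0,0,0],[0,0,0]],[0,[0,0,0],[0,0,0]],[0,[0,0,0],[0,0,0]]]' 110
python3 -m handwheel '[[0,[0,0,0],[0,0,0]],[0,[0,0,0],[0,0,0]]]'
```

```text
t: 8.37
eef_pos: [0.4312, 0.2779, 0.0402]
tool_rot: [179.9, 0.2, 6.7]
force: [-0.3, -0.7, -0.5]
width: 0.0425
finger_force: 0.0
t: 8.78
eef_pos: [0.432, 0.2793, 0.0433]
tool_rot: [-180.0, -0.1, 6.8]
force: [-1.4, -2.1, 8.7]
width: 0.0121
finger_force: 108.2
t: 8.95
eef_pos: [0.432, 0.2794, 0.0432]
tool_rot: [-180.0, -0.1, 6.8]
force: [-1.8, -2.4, 9.3]
width: 0.0122
finger_force: 108.2
```

Gripped. Target for the tool is (0.473, -0.005), yaw -32.4°: shift (+0.041, -0.284), turn -0.684 rad.

```bash

python3 -m handwheel '[[0,[0,0,0.015],[0,0,0]],[0,[0,0,0.025],[0,0,0]],[0,[0,0,0.035],[0,0,0]],[0,[0,0,0.035],[0,0,0]],[0,[0,-0.01,0],[0,0,0]]]'
python3 -m handwheel '[[0,[0.004,-0.022,0],[0,0,-0.084]],[0,[0.005,-0.03,0],[0,0,-0.085]],[0,[0.005,-0.035,0],[0,0,-0.085]],[0,[0.005,-0.035,0],[0,0,-0.085]],[0,[0.005,-0.035,0],[0,0,-0.085]]]'
python3 -m handwheel '[[0,[0.005,-0.035,0],[0,0,-0.085]],[0,[0.005,-0.035,0],[0,0,-0.085]],[0,[0.004,-0.03,0],[0,0,-0.09]],[0,[0.003,-0.015,0],[0,0,0]],[0,[0,0,0],[0,0,0]]]'
python3 - <<'E'
from h import *
p=manip.camera_params("wrist");im=manip.camera("wrist"); cv2.imwrite("pics/w5.png",im[:,:,::-1]); s=manip.observe(); print(s["eef_pos"],s["tool_rot"],s["t"])
im2=manip.camera("side"); T=cv2.resize(im2[130:330,200:450],None,fx=2.6,fy=2.6); cv2.imwrite("pics/s5.png",np.hstack([T[100:400,:400],cv2.resize(im[0:360],(400,225))[0:225] if 0 else cv2.copyMakeBorder(cv2.resize(im,(400,300)),0,0,0,0,0)])[:,:,::-1])
E
```

```text
t: 9.37
eef_pos: [0.4334, 0.271, 0.1579]
tool_rot: [-179.8, -0.5, 6.9]
force: [1.0, 0.6, -0.5]
width: 0.0122
finger_force: 107.5
t: 9.78
eef_pos: [0.4551, 0.1107, 0.1522]
tool_rot: [-180.0, -0.0, -17.7]
force: [0.6, -0.3, -0.2]
width: 0.0122
finger_force: 107.5
t: 10.2
eef_pos: [0.4728, -0.0055, 0.1521]
tool_rot: [-180.0, -0.1, -32.6]
force: [-0.5, 0.6, 0.1]
width: 0.0119
finger_force: 107.5
[ 0.47238189 -0.00399674  0.1519809 ] [-1.79991024e+02 -2.34620960e-02 -3.25207062e+01] 10.25
```

View pics/s5.png

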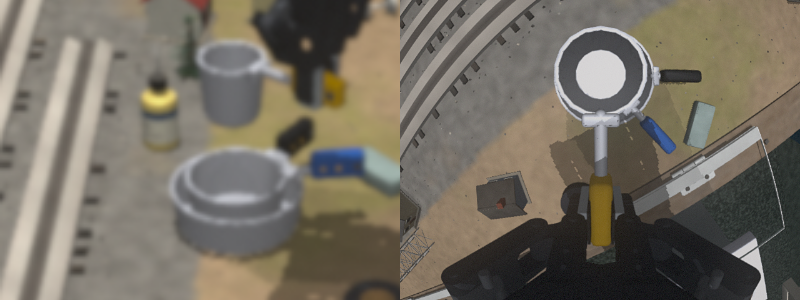

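The small bowl hangs level above the nest, with its rim at crop x ≈ 231 against ≈ 237 for the medium. The wrist view shows it centred on the nest, handles fanned. I'll check what perspective predicts.

```bash
python3 - <<'E'
from h import *
f=lambda P:((proj("side",P)-[200,130])*2.6-[0,100]).round(1)
print("pred med",f([.5444,-.0503,.05]),"pred small",f([.5444,-.0503,.163]),"+10mm x",f([.5544,-.0503,.163]),"+10 y",f([.5444,-.0403,.163]))
E
```

```text
pred med [233.4 174.2] pred small [231.4  54.4] +10mm x [218.8  53.8] +10 y [229.9  60.7]
```

Relative to the medium, the small bowl is about 3 mm far in x. I correct by -2 mm and lower.

```bash

python3 -m handwheel '[[0,[-0.002,-0.001,-0.025],[0,0,0]],[0,[0,0,-0.03],[0,0,0]],[0,[0,0,-0.022],[0,0,0]],[0,[0,0,-0.012],[0,0,0]],[0,[0,0,0],[0,0,0]]]'
python3 -m handwheel '[[0,[0,0,-0.005],[0,0,0]],[0,[0,0,-0.003],[0,0,0]],[0,[0,0,-0.001],[0,0,0]],[0,[0,0,0],[0,0,0]]]'
```

```text
t: 10.72
eef_pos: [0.4691, -0.0024, 0.0609]
tool_rot: [179.9, 0.2, -32.3]
force: [0.1, -0.4, -0.7]
width: 0.0118
finger_force: 107.5
t: 11.05
eef_pos: [0.4706, -0.0036, 0.0543]
tool_rot: [-180.0, -0.0, -32.4]
force: [0.3, -0.9, -1.2]
width: 0.0117
finger_force: 107.5
```

```bash

python3 -m handwheel '[[0,[0,0,-0.0015],[0,0,0]],[0,[0,0,-0.001],[0,0,0]],[0,[0,0,0],[0,0,0]],[0,[0,0,0],[0,0,0]]]'
python3 -m handwheel '[[0,[0,0,-0.001],[0,0,0]],[0,[0,0,0],[0,0,0]],[0,[0,0,0],[0,0,0]]]'
```

```text
t: 11.38
eef_pos: [0.4705, -0.0038, 0.0517]
tool_rot: [-180.0, -0.0, -32.4]
force: [-2.6, 1.2, 4.3]
width: 0.0123
finger_force: 108.5
t: 11.63
eef_pos: [0.4702, -0.0036, 0.0511]
tool_rot: [-180.0, -0.0, -32.4]
force: [-5.4, 3.6, 15.5]
width: 0.0119
finger_force: 110.0
```

Contact comes at the predicted 0.051 m. I release, go up and clear.

```bash

python3 -m handwheel '[[0,[0,0,0.001],[0,0,0]],[40,[0,0,0],[0,0,0]],[40,[0,0,0],[0,0,0]],[40,[0,0,0],[0,0,0]],[40,[0,0,0],[0,0,0]]]'
python3 -m handwheel '[[40,[0,0,0.02],[0,0,0]],[40,[0,0,0.03],[0,0,0]],[40,[0,0,0.04],[0,0,0]],[40,[0,0,0.03],[0,0,0]],[40,[0,0.02,0.02],[0,0,0]]]'
python3 -m handwheel '[[40,[0,0.03,0],[0,0,0]],[40,[0,0.03,0],[0,0,0]],[40,[0,0.02,0],[0,0,0]],[40,[0,0,0],[0,0,0]],[40,[0,0,0],[0,0,0]]]'
python3 - <<'E'
from h import *
im=manip.camera("wrist"); im2=manip.camera("side"); T=cv2.resize(im2[130:330,200:450],None,fx=2.6,fy=2.6); cv2.imwrite("pics/s6.png",np.hstack([T[100:400,:400],cv2.resize(im,(400,300))])[:,:,::-1])
E
```

```text
t: 12.05
eef_pos: [0.4703, -0.0038, 0.0512]
tool_rot: [180.0, 0.0, -32.4]
force: [0.7, -0.4, 0.4]
width: 0.0339
finger_force: 0.0
t: 12.47
eef_pos: [0.4711, 0.0147, 0.1941]
tool_rot: [-179.9, -0.2, -32.5]
force: [0.8, 0.9, 0.5]
width: 0.0342
finger_force: 0.0
t: 12.88
eef_pos: [0.4702, 0.0969, 0.1912]
tool_rot: [180.0, 0.0, -32.3]
force: [-0.4, -0.9, -0.4]
width: 0.0344
finger_force: 0.0
```

View pics/s6.png

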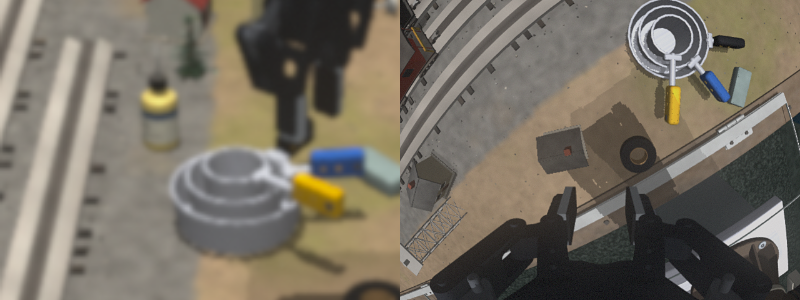

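The three rims are nested in both views, around crop (235,180) in the side view. The yellow, blue and black handles are fanned apart, and the gripper is clear. Handing in.

```bash
python3 -c "
from rig import manip
print(manip.hand_in())"
```

```text
the job is handed in; nothing more can be done
None
```

The job is handed in with no verdict returned: the medium scoop sits in the large one and the small in the medium, handles set about 45° apart to the same side, gripper clear, at about 13 s of the 51 s allowed.

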